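# Seat the studs along a carved ribbon

### The arm

A 6-joint arm with a two-finger parallel gripper is mounted at the origin on the work surface. World frame = base frame: x ahead of the robot, y to its left, z up, the work surface at z = 0. Lengths are in mm, angles in rad, forces in N, time in s.
With the tool pointing down it reaches from about 350 to 775 mm from the base axis. Payload 7.3 kg.
Tool frame: the origin (TCP) lies on the front face of the gripper's body, between the roots of the fingers; the fingertips stand 66 mm ahead of it and the grasp point (between the pads) lies 47 mm ahead of it (bot.tip_extent is the distance from the TCP to the fingertips, in mm); z points along the fingers, y is the line along which they close (so a half turn about z gives the same grasp; the last joint's range is limited). The gripper opens to 92 mm and grips with 3 to 60 N. Pads are 19 mm wide; open, the fingers measure 130 mm over their backs; the gripper's body (75 mm by 190 mm) begins 47 mm behind the grasp point.
Start: joints at [-1.431, 0.342, 1.524, -0, 1.275, -0.146], TCP at [148.032, -503.711, 292.241] pointing down, gripper open.
Joint ranges: [-2.53, 2.53], [-0.77, 2.02], [0.04, 2.7], [-1, 4.14], [0.28, 2.66], [-3.11, 3.11]. Speed limits (rad/s): [2.57, 2.57, 3.14, 3.14, 3.14, 3.14].

### API

Orientations are given as [roll, pitch, yaw] about the fixed x, y, z axes, in that order (R = Rz(yaw) Ry(pitch) Rx(roll)).
In Python, from plant import readout, viewer, order, bot gives the robot as it stands.
- The arm moves only by the shell command python3 -m creep 'ROWS'. ROWS is text: rows parted by semicolons, each of 7 numbers parted by spaces: the shift along the world's x, y, z in m, then the turn, a rotation vector about the world's x, y, z in rad, then the opening in per cent of the stroke, from 0 (shut) to 100 (fully open). A call has 1 to 8 rows; each row shifts and turns the commanded pose from where the row before left it; what a row does not reach is not made up. A row lasts 1/12 s, in which the tool goes at most 41.7 mm and 7.16 degrees, less where a joint would pass 70% of its speed; a pose out of reach is approached as far as the arm can. A call is refused whole if a number of a shift passes 0.0417 or a number of a turn 0.125, either way. A call with a gripper value outside its range is refused whole. The fingers move at their own pace and stop on an object; the grip force is fixed at half the most. Time passes only in rows, so rows that do not move let the fingers close. It gives the time, the measured TCP pose, the force, the opening and the grip force at its end, in the units of the state.
- readout.get_obs(): the state, without advancing time (a new reading comes with each control period).
- viewer.capture(name): name is "side" or "top"; returns the picture (480x640x3 uint8, red, green, blue); there is no depth.
- viewer.camera_info(name): a dict with "fx", "fy", "cx", "cy" (pixels), "origin" and "rotation" of the camera in the world. Camera axes: x right, y up, looking along -z (the intrinsics and any distortion apply to the point x, -y, -z); pixel columns grow to the right and rows downward; lengths in mm; the calibration is good to about 2 mm. A picture is of the moment at which its call begins. camera_info takes no time and is no camera call.
- order.close_job(): hands the job in; it is judged then, once.
The state is a dict: "time": time; "joint_positions": joint angles; "dq": joint speeds; "tau": joint torques, N m; "tool_pos": TCP position; "tcp_rot": TCP orientation; "contact_force": force on the tool from outside, world axes, zero at the start; "moment": the same for the moment, N m; "grip_width": finger opening in mm; "finger_force": force on a finger pad.
Only numpy, scipy, OpenCV 4.12 (cv2) and the standard library are available. Lean on these libraries where they do the work, as an engineer would, in place of code of your own. Each camera call takes 0.05 s, during which the arm holds its last target. There are 200 camera calls.

### The job

The nine black domed studs along the wavy ribbon of the carved panel have been set in their holes but still stand a few millimetres proud. Run your fingertips gently along the row from one end to the other (either end first, skipping none) and press every stud fully home, its head tight on the wood. Do not pull a stud up, lift the panel or lean hard on it, and leave the tools, the glue and the dish where they are.

Things in the scene. Friction and masses are not known exactly. Their poses are not given: they have to be found in the camera images.
- board: plywood carving board fixed to the bench, 240 (x) x 430 (y) x 12 mm, with four dark cleats on it, 14 mm high, that keep the panel from sliding (about 2 mm of play). Origin: centre of its underside, on the bench top; z up.
- panel: carved brown teak panel, 160 (x) x 350 (y) x 20 mm, 0.6 to 1.2 kg, lying loose on the board between the cleats. Origin: centre of its underside, 12 mm above the bench; z up. Rim 5 mm, carving up to 4 mm above its face. The nine studs run in a wave, 34 mm apart along its y, between the raised edges of the carved ribbon: stud1 at the -y end, stud9 at the +y end.
- stud1 (a joint): how far this stud has been pressed in, m: 0 = the underside of the head 4 mm above the wood, 0.004 = fully home, head tight on the wood (a hard stop); starts at 0 to 0.001; negative = pulled out. It moves along the panel's -z against a friction of about 3 N, and stays where it is left.
- stud1_top (a point): top of the dome of stud 1: black wooden stud with a round domed head 22 mm across and 6 mm high on an 8 mm shank (when home, the top is 6 mm above the panel's face). The point moves down with the stud; z up. In the panel's frame at x = 0, y = -136 mm.
- stud2 (a joint): as stud1, for stud 2 of the row
- stud2_top (a point): top of the dome of stud 2, alike. In the panel's frame at x = -17, y = -102 mm.
- stud3 (a joint): as stud1, for stud 3 of the row
- stud3_top (a point): top of the dome of stud 3, alike. In the panel's frame at x = -24, y = -68 mm.
- stud4 (a joint): as stud1, for stud 4 of the row
- stud4_top (a point): top of the dome of stud 4, alike. In the panel's frame at x = -17, y = -34 mm.
- stud5 (a joint): as stud1, for stud 5 of the row
- stud5_top (a point): top of the dome of stud 5, alike. In the panel's frame at x = 0, y = 0 mm.
- stud6 (a joint): as stud1, for stud 6 of the row
- stud6_top (a point): top of the dome of stud 6, alike. In the panel's frame at x = 17, y = 34 mm.
- stud7 (a joint): as stud1, for stud 7 of the row
- stud7_top (a point): top of the dome of stud 7, alike. In the panel's frame at x = 24, y = 68 mm.
- stud8 (a joint): as stud1, for stud 8 of the row
- stud8_top (a point): top of the dome of stud 8, alike. In the panel's frame at x = 17, y = 102 mm.
- stud9 (a joint): as stud1, for stud 9 of the row
- stud9_top (a point): top of the dome of stud 9, alike. In the panel's frame at x = 0, y = 136 mm.
- gouge: carving gouge with a pale wooden handle lying on the bench on the far side of the board, 240 mm long along its own x (blade to +x), 27 mm thick. Origin: middle of its length, on the bench. Bystander.
- mallet: round dark carver's mallet standing on its head at the board's -y end, head 86 mm across, 235 mm tall. Origin: centre of its underside. Bystander.
- glue: white glue bottle with an orange cap standing at the board's +y end, 54 mm across, 140 mm tall. Origin: centre of its underside. Bystander.
- dish: blue ceramic dish with spare studs in it at the board's +y end, 96 mm across, 26 mm high. Origin: centre of its underside. Bystander.

How it is judged:
By the outcome, as a careful person would: the job done as asked, in the order asked, and still so for the second after the job is handed in, with the robot touching nothing.
It also fails if it takes over 54 s, if anything falls off the work surface, if the arm or the gripper's body presses on something with over 40 N, if the wrist force passes 120 N, or if a joint passes its speed limit or range.

## Working session

There is one attempt and no reset: what is moved stays moved. The work goes in short steps, Python scripts to look and compute and a shell command to move; the robot and the scene stay as the last step left them, time stands still between calls to the robot, and variables do not carry over. Pictures are saved under pics/ and viewed, at most 10 in all, crops included, and the job is handed in when it is done.

```bash
mkdir -p pics; python3 - <<'E'
from plant import readout, viewer
import cv2
o=readout.get_obs();print({k:o[k] for k in("time","tool_pos","tcp_rot","contact_force","grip_width")})
for n in("top","side"):
    cv2.imwrite(f"pics/{n}0.png",viewer.capture(n)[:,:,::-1]);print(viewer.camera_info(n))
E
```

```text
{'time': 0.0, 'tool_pos': array([ 147.96359324, -503.38687731,  291.52920887]), 'tcp_rot': array([-3.14004443e+00, -2.06372072e-04,  2.85743662e-01]), 'contact_force': array([-0.29880681,  0.19619954,  0.68043339]), 'grip_width': 91.78604397278338}
{'fx': 497.8028344689514, 'fy': 497.8028344689514, 'cx': 322.7131398315456, 'cy': 242.70713651743412, 'origin': array([ 347.49532688,   53.93472868, 1144.7281645 ]), 'rotation': array([ 0.21285589, -0.00447872, -1.47177813])}
{'fx': 438.65577281769924, 'fy': 438.65577281769924, 'cx': 318.1834108635821, 'cy': 238.83161090285054, 'origin': array([ 359.97771054, -492.88081626,  725.01850711]), 'rotation': array([ 0.72346437, -0.01750052, -0.34981695])}
```

View pics/top0.png

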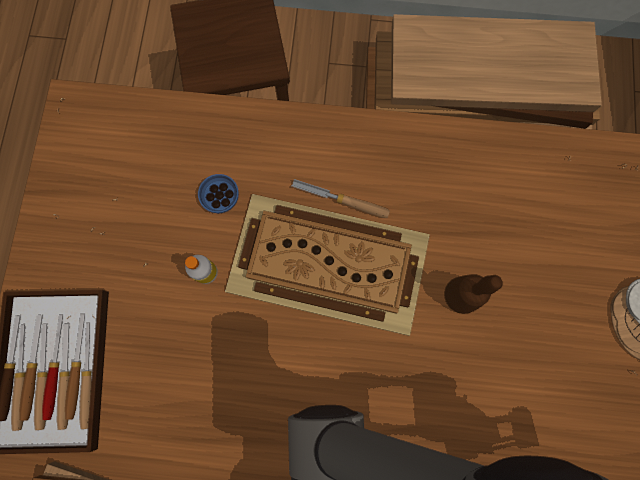

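View pics/side0.png

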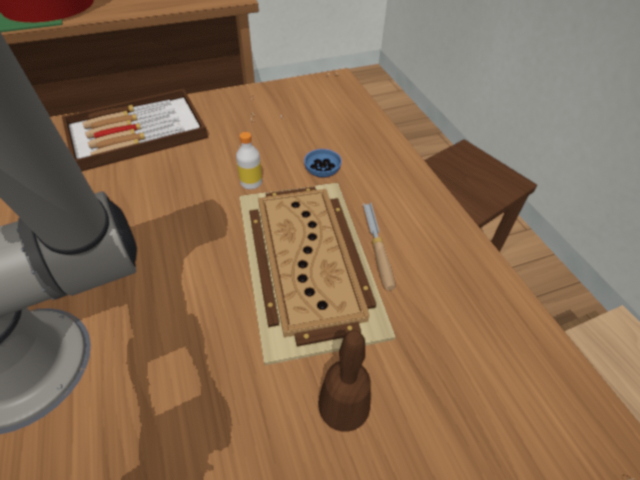

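The top picture shows the studs running from (388,274) at the mallet end (stud1) to (271,247) (stud9). The side picture shows them from (322,305) to (296,205). Next I'll find the centroids and fit the panel pose from both cameras.

```bash
cat > h.py <<'E'
import numpy as np,cv2
from plant import viewer
from scipy.spatial.transform import Rotation as R
from scipy.optimize import least_squares
P=np.array([[0,-136],[-17,-102],[-24,-68],[-17,-34],[0,0],[17,34],[24,68],[17,102],[0,136]],float)
def proj(n,X):
    c=viewer.camera_info(n);p=(X-c["origin"])@R.from_euler("xyz",c["rotation"]).as_matrix()
    return np.c_[c["cx"]+c["fx"]*p[:,0]/-p[:,2],c["cy"]-c["fy"]*p[:,1]/-p[:,2]]
def blobs(n,img,box):
    x0,y0,x1,y1=box;g=img[y0:y1,x0:x1].max(2)
    g4=cv2.resize(g,None,fx=4,fy=4,interpolation=cv2.INTER_CUBIC)
    k,l,s,c=cv2.connectedComponentsWithStats((g4<45).astype(np.uint8))
    return [(round((c[i][0]-1.5)/4+x0,2),round((c[i][1]-1.5)/4+y0,2),int(s[i][4])) for i in range(1,k) if 300<s[i][4]<3000]
def world(q,z=None):
    a=q[3];c,s=np.cos(a),np.sin(a)
    return np.c_[P@np.array([[c,s],[-s,c]])+q[:2],np.full(9,q[2])]
E
python3 - <<'E'
from h import *
T=cv2.imread("pics/top0.png");S=cv2.imread("pics/side0.png")
bt=blobs("top",T,(255,225,405,295));bs=blobs("side",S,(265,195,345,315))
print(bt);print(bs)
bt=sorted(bt,key=lambda b:-b[0]);bs=sorted(bs,key=lambda b:-b[1])
if len(bt)==9:
    mt=np.array(bt)[:,:2]
    f=lambda q:(proj("top",world([q[0],q[1],39,q[2]]))-mt).ravel()
    r=least_squares(f,[500,50,0.]);print("top",r.x,np.abs(r.fun).max());print(world([r.x[0],r.x[1],39,r.x[2]]).round(1))
if len(bs)==9:
    ms=np.array(bs)[:,:2]
    f2=lambda q:(proj("side",world([q[0],q[1],39,q[2]]))-ms).ravel()
    r=least_squares(f2,[500,50,0.]);print("side",r.x,np.abs(r.fun).max())
    f3=lambda q:np.r_[(proj("side",world(q))-ms).ravel(),(proj("top",world(q))-mt).ravel()]
    r=least_squares(f3,[500,50,39,0.]);print("both",r.x,np.abs(r.fun).max());print(world(r.x).round(1))
E
```

```text
[(np.float64(286.85), np.float64(242.93), 859), (np.float64(302.06), np.float64(243.25), 889), (np.float64(270.61), np.float64(246.57), 890), (np.float64(315.89), np.float64(249.61), 885), (np.float64(328.81), np.float64(260.13), 894), (np.float64(341.79), np.float64(270.85), 913), (np.float64(387.66), np.float64(273.94), 908), (np.float64(355.86), np.float64(277.23), 889), (np.float64(371.25), np.float64(277.75), 913)]
[(np.float64(295.09), np.float64(204.22), 324), (np.float64(305.43), np.float64(213.65), 365), (np.float64(311.77), np.float64(224.04), 374), (np.float64(311.85), np.float64(236.38), 425), (np.float64(307.19), np.float64(249.56), 488), (np.float64(302.24), np.float64(263.74), 551), (np.float64(302.03), np.float64(277.96), 623), (np.float64(309.12), np.float64(291.4), 673), (np.float64(321.81), np.float64(304.69), 755)]
top [ 5.47069780e+02  5.50271856e+01 -1.32862008e-01] 0.22808077740330646
[[529.1 -79.8  39. ]
 [516.7 -43.8  39. ]
 [514.3  -9.2  39. ]
 [525.7  23.6  39. ]
 [547.1  55.   39. ]
 [568.4  86.5  39. ]
 [579.9 119.2  39. ]
 [577.4 153.9  39. ]
 [565.1 189.8  39. ]]
side [ 5.47653747e+02  5.22165624e+01 -1.32224239e-01] 0.2580200876860772
both [ 5.48193127e+02  5.49474793e+01  3.54470790e+01 -1.32121651e-01] 0.30089675182887277
[[530.3 -79.9  35.4]
 [517.9 -43.9  35.4]
 [515.4  -9.3  35.4]
 [526.9  23.5  35.4]
 [548.2  54.9  35.4]
 [569.5  86.4  35.4]
 [580.9 119.2  35.4]
 [578.5 153.8  35.4]
 [566.1 189.8  35.4]]
```

```bash
python3 - <<'E'
from h import *
c=viewer.camera_info("top");M=R.from_euler("xyz",c["rotation"]).as_matrix()
for n,u,v,z in(("mallet base",463,297,40),("mallet top",493,283,225),("glue top",192,263,138),("dish",218,193,20)):
    d=M@np.array([(u-c["cx"])/c["fx"],-(v-c["cy"])/c["fy"],-1]);p=c["origin"]+d*(z-c["origin"][2])/d[2];print(n,p.round())
E
python3 -m creep '0.02 0.03 0.02 0 0 0.12 0;0.02 0.03 0.02 0 0 0.12 0;0.02 0.03 0.01 0 0 0.12 0;0.02 0.03 0 0 0 0.12 0;0.02 0.03 0 0 0 0.12 0;0.02 0.03 0 0 0 0.12 0;0.02 0.03 0 0 0 0.12 0;0.02 0.03 0 0 0 0.12 0'
```

```text
mallet base [ 494. -250.   40.]
mallet top [ 501. -253.  225.]
glue top [495. 333. 138.]
dish [685. 331.  20.]
time: 0.77
tool_pos: [308.5, -262.0, 342.1]
tcp_rot: [-3.141, -0.0, 1.251]
contact_force: [1.4, -0.6, 0.3]
grip_width: 43.0
finger_force: 0.0
```

```bash
python3 -m creep '0.018 0.036 0 0 0 0.1 0;0.018 0.036 0 0 0 0.087 0;0.018 0.036 -0.01 0 0 0 0;0.018 0.037 -0.03 0 0 0 0;0.02 0.037 -0.03 0 0 0 0;0.04 0 -0.03 0 0 0 0;0.04 0 -0.03 0 0 0 0;0.04 0 -0.03 0 0 0 0'
python3 -m creep '0.009 0 -0.02 0 0 0 0;0 0 -0.02 0 0 0 0;0 0 -0.01 0 0 0 0;0 0 0 0 0 0 0'
```

```text
time: 1.43
tool_pos: [494.1, -94.5, 207.3]
tcp_rot: [3.141, 0.0, 1.434]
contact_force: [0.3, -1.2, -0.0]
grip_width: 0.4
finger_force: 0.0
time: 1.77
tool_pos: [500.4, -95.1, 156.1]
tcp_rot: [-3.136, -0.001, 1.433]
contact_force: [-1.2, -0.6, 1.1]
grip_width: 0.6
finger_force: 0.0
```

```bash
python3 -m creep '0.015 0.008 -0.012 0 0 0 0;0.014 0.007 -0.012 0 0 0 0;0 0 -0.01 0 0 0 0;0 0 0 0 0 0 0'
python3 - <<'E'
from plant import viewer
import cv2,numpy as np
a=viewer.capture("top")[180:340,180:500,::-1];b=viewer.capture("side")[150:390,200:400,::-1]
a=cv2.resize(a,(800,400),interpolation=2);cv2.imwrite("pics/a1.png",a);cv2.imwrite("pics/b1.png",cv2.resize(b,(500,600),interpolation=2))
E
```

```text
time: 2.1
tool_pos: [530.1, -80.4, 123.7]
tcp_rot: [-3.14, -0.0, 1.433]
contact_force: [-1.0, 0.6, -0.4]
grip_width: 0.6
finger_force: 0.0
```

View pics/b1.png

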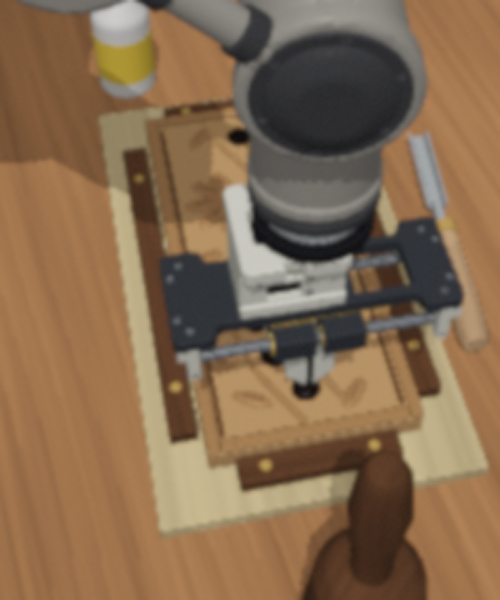

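The closed fingertips hang right over stud1, at crop (305,388). Next I'll press down gently.

```bash
python3 -m creep '0 0 -0.006 0 0 0 0;0 0 -0.006 0 0 0 0;0 0 -0.002 0 0 0 0;0 0 -0.001 0 0 0 0;0 0 0 0 0 0 0'
python3 -m creep '0 0 -0.001 0 0 0 0;0 0 -0.001 0 0 0 0;0 0 0 0 0 0 0'
python3 -m creep '0 0 -0.001 0 0 0 0;0 0 -0.001 0 0 0 0;0 0 0 0 0 0 0'
python3 -m creep '0 0 -0.001 0 0 0 0;0 0 0 0 0 0 0'
```

```text
time: 2.62
tool_pos: [530.7, -80.7, 109.3]
tcp_rot: [-3.141, -0.0, 1.433]
contact_force: [-0.3, 0.4, -1.0]
grip_width: 0.6
finger_force: 0.0
time: 2.87
tool_pos: [530.9, -80.6, 107.4]
tcp_rot: [-3.142, 0.0, 1.433]
contact_force: [-0.2, -0.4, 0.5]
grip_width: 0.0
finger_force: 0.0
time: 3.12
tool_pos: [530.9, -80.6, 105.6]
tcp_rot: [3.141, 0.0, 1.433]
contact_force: [-0.8, -0.4, 2.4]
grip_width: 0.4
finger_force: 1.1
time: 3.28
tool_pos: [530.9, -80.6, 104.5]
tcp_rot: [3.141, 0.0, 1.433]
contact_force: [-0.6, -0.0, 2.6]
grip_width: 0.9
finger_force: 1.3
```

```bash
python3 -m creep '0 0 -0.0005 0 0 0 0;0 0 0 0 0 0 0'
python3 -m creep '0 0 -0.0005 0 0 0 0;0 0 0 0 0 0 0'
```

```text
time: 3.45
tool_pos: [530.9, -80.6, 104.0]
tcp_rot: [3.141, 0.0, 1.433]
contact_force: [-0.4, 0.7, 3.2]
grip_width: 0.6
finger_force: 1.3
time: 3.62
tool_pos: [530.9, -80.6, 103.5]
tcp_rot: [3.141, 0.0, 1.433]
contact_force: [-0.5, -0.2, 3.4]
grip_width: 0.6
finger_force: 1.3
```

```bash
python3 -m creep '0 0 -0.0005 0 0 0 0;0 0 0 0 0 0 0'
python3 -m creep '0 0 -0.0005 0 0 0 0;0 0 0 0 0 0 0'
```

```text
time: 3.78
tool_pos: [531.0, -80.6, 103.2]
tcp_rot: [3.141, 0.0, 1.433]
contact_force: [-1.4, 0.1, 5.1]
grip_width: 0.2
finger_force: 2.3
time: 3.95
tool_pos: [531.0, -80.6, 103.0]
tcp_rot: [3.141, 0.0, 1.433]
contact_force: [-3.2, 0.4, 7.8]
grip_width: 0.5
finger_force: 3.8
```

Stud1 is home: the stop came at z about 103.2 with the force rising. I'll repeat this for stud2.

```bash
python3 -m creep '0 0 0.010 0 0 0 0;-0.0067 0.0182 0 0 0 0 0;-0.0067 0.0182 0 0 0 0 0;0 0 -0.004 0 0 0 0;0 0 -0.002 0 0 0 0;0 0 -0.001 0 0 0 0;0 0 -0.001 0 0 0 0;0 0 -0.001 0 0 0 0'
python3 -m creep '0 0 -0.0005 0 0 0 0;0 0 0 0 0 0 0'
python3 -m creep '0 0 -0.0005 0 0 0 0;0 0 0 0 0 0 0'
```

```text
time: 4.62
tool_pos: [517.8, -44.7, 103.5]
tcp_rot: [3.141, -0.0, 1.432]
contact_force: [-0.7, 2.1, 2.4]
grip_width: 0.6
finger_force: 1.6
time: 4.78
tool_pos: [517.8, -44.6, 103.2]
tcp_rot: [3.141, 0.0, 1.432]
contact_force: [-1.8, 1.8, 4.3]
grip_width: 0.1
finger_force: 2.1
time: 4.95
tool_pos: [517.8, -44.6, 103.0]
tcp_rot: [3.141, 0.0, 1.432]
contact_force: [-1.8, 1.9, 8.2]
grip_width: 0.8
finger_force: 3.7
```

```bash
python3 -m creep '0 0 0.010 0 0 0 0;-0.0015 0.0175 0 0 0 0 0;-0.0015 0.0175 0 0 0 0 0;0 0 -0.004 0 0 0 0;0 0 -0.002 0 0 0 0;0 0 -0.001 0 0 0 0;0 0 -0.001 0 0 0 0;0 0 -0.001 0 0 0 0'
python3 -m creep '0 0 -0.0005 0 0 0 0;0 0 0 0 0 0 0;0 0 -0.0005 0 0 0 0;0 0 0 0 0 0 0'
```

```text
time: 5.62
tool_pos: [514.7, -9.7, 103.6]
tcp_rot: [3.141, -0.0, 1.432]
contact_force: [-1.1, 2.1, 3.2]
grip_width: 0.3
finger_force: 1.6
time: 5.95
tool_pos: [514.7, -9.5, 103.1]
tcp_rot: [3.141, 0.0, 1.433]
contact_force: [-2.0, 0.5, 6.9]
grip_width: 0.2
finger_force: 3.8
```

```bash
python3 -m creep '0 0 0.010 0 0 0 0;0.0057 0.0164 0 0 0 0 0;0.0057 0.0164 0 0 0 0 0;0 0 -0.004 0 0 0 0;0 0 -0.002 0 0 0 0;0 0 -0.001 0 0 0 0;0 0 -0.001 0 0 0 0;0 0 -0.001 0 0 0 0'
python3 -m creep '0 0 -0.0005 0 0 0 0;0 0 0 0 0 0 0;0 0 -0.0006 0 0 0 0;0 0 0 0 0 0 0'
```

```text
time: 6.62
tool_pos: [525.9, 23.2, 103.6]
tcp_rot: [3.141, -0.0, 1.432]
contact_force: [-0.0, 2.3, 3.2]
grip_width: 0.7
finger_force: 1.6
time: 6.95
tool_pos: [525.9, 23.3, 103.0]
tcp_rot: [3.141, 0.0, 1.433]
contact_force: [-1.6, -0.0, 8.8]
grip_width: 0.2
finger_force: 4.1
```

```bash
python3 -m creep '0 0 0.010 0 0 0 0;0.0107 0.0157 0 0 0 0 0;0.0107 0.0157 0 0 0 0 0;0 0 -0.004 0 0 0 0;0 0 -0.002 0 0 0 0;0 0 -0.001 0 0 0 0;0 0 -0.001 0 0 0 0;0 0 -0.001 0 0 0 0'
python3 -m creep '0 0 -0.0005 0 0 0 0;0 0 0 0 0 0 0;0 0 -0.0005 0 0 0 0;0 0 0 0 0 0 0'
```

```text
time: 7.62
tool_pos: [547.1, 54.6, 103.5]
tcp_rot: [3.141, -0.0, 1.432]
contact_force: [0.8, 2.0, 3.0]
grip_width: 0.5
finger_force: 1.6
time: 7.95
tool_pos: [547.2, 54.7, 103.0]
tcp_rot: [3.141, 0.0, 1.433]
contact_force: [-1.1, 2.0, 6.3]
grip_width: 0.2
finger_force: 3.8
```

```bash
python3 -m creep '0 0 0.010 0 0 0 0;0.0107 0.0157 0 0 0 0 0;0.0107 0.0157 0 0 0 0 0;0 0 -0.004 0 0 0 0;0 0 -0.002 0 0 0 0;0 0 -0.001 0 0 0 0;0 0 -0.001 0 0 0 0;0 0 -0.001 0 0 0 0'
python3 -m creep '0 0 -0.0005 0 0 0 0;0 0 0 0 0 0 0;0 0 -0.0006 0 0 0 0;0 0 0 0 0 0 0'
```

```text
time: 8.62
tool_pos: [568.4, 86.0, 103.5]
tcp_rot: [-3.141, -0.0, 1.432]
contact_force: [-0.6, 2.2, 3.1]
grip_width: 0.2
finger_force: 1.6
time: 8.95
tool_pos: [568.5, 86.2, 103.1]
tcp_rot: [3.142, 0.0, 1.433]
contact_force: [-2.3, 2.1, 8.3]
grip_width: 0.0
finger_force: 4.0
```

```bash
python3 -m creep '0 0 0.010 0 0 0 0;0.0057 0.0164 0 0 0 0 0;0.0057 0.0164 0 0 0 0 0;0 0 -0.004 0 0 0 0;0 0 -0.002 0 0 0 0;0 0 -0.001 0 0 0 0;0 0 -0.001 0 0 0 0;0 0 -0.001 0 0 0 0'
python3 -m creep '0 0 -0.0005 0 0 0 0;0 0 0 0 0 0 0;0 0 -0.0005 0 0 0 0;0 0 0 0 0 0 0'
```

```text
time: 9.62
tool_pos: [579.9, 118.8, 103.4]
tcp_rot: [-3.141, -0.0, 1.432]
contact_force: [-0.0, 1.9, 3.8]
grip_width: 0.7
finger_force: 1.6
time: 9.95
tool_pos: [580.0, 118.8, 103.0]
tcp_rot: [3.141, 0.0, 1.432]
contact_force: [-1.4, 2.2, 8.6]
grip_width: 0.5
finger_force: 3.9
```

```bash
python3 -m creep '0 0 0.010 0 0 0 0;-0.0012 0.0174 0 0 0 0 0;-0.0012 0.0174 0 0 0 0 0;0 0 -0.004 0 0 0 0;0 0 -0.002 0 0 0 0;0 0 -0.001 0 0 0 0;0 0 -0.001 0 0 0 0;0 0 -0.001 0 0 0 0'
python3 -m creep '0 0 -0.0005 0 0 0 0;0 0 0 0 0 0 0;0 0 -0.0006 0 0 0 0;0 0 0 0 0 0 0'
```

```text
time: 10.62
tool_pos: [577.7, 153.5, 103.4]
tcp_rot: [-3.141, -0.0, 1.432]
contact_force: [-1.9, 1.2, 3.1]
grip_width: 0.6
finger_force: 1.6
time: 10.95
tool_pos: [577.7, 153.5, 103.0]
tcp_rot: [3.142, 0.0, 1.432]
contact_force: [-3.7, 1.8, 9.0]
grip_width: 0.3
finger_force: 4.3
```

```bash
python3 -m creep '0 0 0.010 0 0 0 0;-0.0062 0.018 0 0 0 0 0;-0.0062 0.018 0 0 0 0 0;0 0 -0.004 0 0 0 0;0 0 -0.002 0 0 0 0;0 0 -0.001 0 0 0 0;0 0 -0.001 0 0 0 0;0 0 -0.001 0 0 0 0'
python3 -m creep '0 0 -0.0005 0 0 0 0;0 0 0 0 0 0 0;0 0 -0.0005 0 0 0 0;0 0 0 0 0 0 0'
```

```text
time: 11.62
tool_pos: [565.5, 189.4, 103.3]
tcp_rot: [-3.142, -0.0, 1.432]
contact_force: [-2.1, 2.5, 3.4]
grip_width: 0.3
finger_force: 1.7
time: 11.95
tool_pos: [565.5, 189.5, 103.0]
tcp_rot: [3.141, 0.0, 1.432]
contact_force: [-2.6, 0.4, 8.4]
grip_width: 0.3
finger_force: 4.2
```

```bash
python3 -m creep '0 0 0.01 0 0 0 0;0 0 0.03 0 0 0 0;-0.01 -0.02 0.04 0 0 0 0;-0.03 -0.02 0.04 0 0 0 0;-0.03 -0.02 0.04 0 0 0 0;-0.03 -0.02 0.04 0 0 0 0;-0.03 -0.02 0.02 0 0 0 0;-0.03 -0.02 0 0 0 0 0'
python3 -m creep '0 0 0 0 0 0 0;0 0 0 0 0 0 0'
python3 - <<'E'
from h import *
S=viewer.capture("side")[:,:,::-1].copy()
b=sorted(blobs("side",S,(265,195,345,315)),key=lambda b:-b[1]);print(b)
S0=cv2.imread("pics/side0.png")
b0=sorted(blobs("side",S0,(265,195,345,315)),key=lambda b:-b[1])
if len(b)==9: print((np.array(b)-np.array(b0)).round(2))
cv2.imwrite("pics/s2.png",cv2.resize(np.hstack([S0[190:320,240:380],S[190:320,240:380]]),(800,372),interpolation=2))
E
```

```text
time: 12.62
tool_pos: [427.1, 84.3, 295.7]
tcp_rot: [3.133, -0.001, 1.433]
contact_force: [1.1, -1.0, -0.0]
grip_width: 0.4
finger_force: 0.0
time: 12.78
tool_pos: [425.7, 84.3, 292.4]
tcp_rot: [3.14, 0.0, 1.431]
contact_force: [0.1, 0.0, 0.6]
grip_width: 0.5
finger_force: 0.0
[(np.float64(321.78), np.float64(305.82), 734), (np.float64(309.13), np.float64(292.37), 661), (np.float64(302.03), np.float64(278.84), 583), (np.float64(302.25), np.float64(264.71), 532), (np.float64(307.11), np.float64(250.62), 478), (np.float64(311.86), np.float64(237.26), 406), (np.float64(311.72), np.float64(225.2), 366), (np.float64(305.48), np.float64(214.7), 331), (np.float64(294.83), np.float64(205.12), 347)]
[[-3.00e-02  1.13e+00 -2.10e+01]
 [ 1.00e-02  9.70e-01 -1.20e+01]
 [ 0.00e+00  8.80e-01 -4.00e+01]
 [ 1.00e-02  9.70e-01 -1.90e+01]
 [-8.00e-02  1.06e+00 -1.00e+01]
 [ 1.00e-02  8.80e-01 -1.90e+01]
 [-5.00e-02  1.16e+00 -8.00e+00]
 [ 5.00e-02  1.05e+00 -3.40e+01]
 [-2.60e-01  9.00e-01  2.30e+01]]
```

View pics/s2.png

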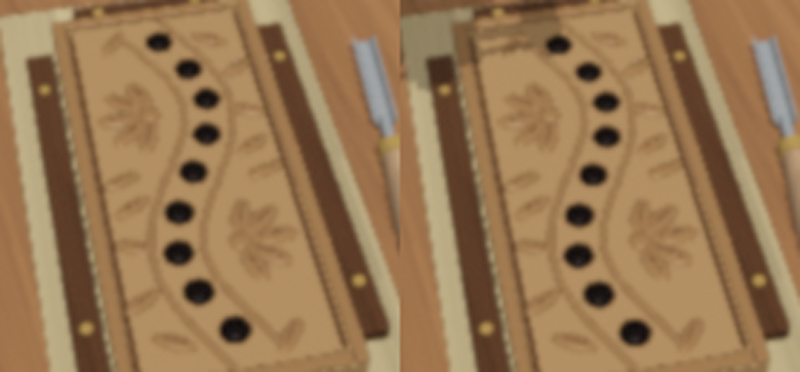

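Each of the nine studs moved about 1 px down the image, for example stud1 from y 304.7 to 305.8. That fits the expected 3–4 mm of travel, and the panel has not moved. I'm handing the job in.

```bash
python3 -c "
from plant import order;print(order.close_job())"
```

```text
the job is handed in; nothing more can be done
None
```

All nine studs were pressed to their stops in order from stud1 to stud9, with at most about 9 N of downward force, the arm is clear, and the job was handed in at about 13 s; no verdict was returned.

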